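# Unsnap the tall beaker from its drying dock and rinse it

### The arm

A 6-joint arm with a two-finger parallel gripper is mounted at the origin on the work surface. World frame = base frame: x ahead of the robot, y to its left, z up, the work surface at z = 0. Lengths are in m, angles in rad, forces in N, time in s.
With the tool pointing down it reaches from about 0.25 to 0.725 m from the base axis. Payload 9.7 kg.
Tool frame: the origin (TCP) lies on the centre line of the jaws, within the pads' length; the fingertips stand 8 mm ahead of it and the grasp point (between the pads) lies 11 mm behind it; z points along the fingers, y is the line along which they close (so a half turn about z gives the same grasp; the last joint's range is limited). The gripper opens to 85 mm and grips with 20 to 120 N. Pads are 22 mm wide; open, the fingers measure 114 mm over their backs; the gripper's body (76 mm by 85 mm) begins 54 mm behind the grasp point. The pads swing forward as they close: fully open they stand 13 mm farther back than shut.
Start: joints at [-1.147, 0.087, 0.176, 1.66, 0, 1.571], TCP at [0.226, -0.501, 0.239] pointing down, gripper open.
Joint ranges: [-3.13, 3.13], [-0.85, 1.81], [-1.15, 1.24], [-2.2, 2.28], [-1.44, 1.52], [-3.14, 3.14]. Speed limits (rad/s): [2.22, 2.22, 2.57, 3.14, 3.14, 3.14].

### API

Orientations are given as a rotation vector (axis times angle).
In Python, from bench import robot, snapshot, camera_params, job gives the robot as it stands.
- The arm moves only by the tool drive_tool, never from a script. Its argument "motion" is a list of rows, each a list of 2 entries, a list of its own where there are three numbers: the shift along the tool's x, y, z in cm, then the turn about the tool's z in rad. A call has 1 to 12 rows; each row is the pose to reach, as a shift and turn from the pose commanded when the call began, along the tool's axes at that moment; what a row does not reach only later rows make up. A row lasts 1/8 s, in which the tool goes at most 62.5 mm and 10.7 degrees, less where a joint would pass 70% of its speed; a pose out of reach is approached as far as the arm can. A call with a gripper value outside its range is refused whole. "gripper" is the closure, from 0 (fully open) to 1 (shut), set as the call begins (left out, the last holds). The fingers move at their own pace and stop on an object; "squeeze" is the grip in N (left out, the last holds). Time passes only in rows, so rows that repeat a pose let the fingers close. It gives the time, the measured TCP pose, the force, the opening and the grip force at its end, in the units of the state.
- robot.get_state(): the state, without advancing time (a new reading comes with each control period).
- snapshot(name): name is "scene" or "top"; returns the picture (384x512x3 uint8, red, green, blue); there is no depth.
- camera_params(name): a dict with "vertical_fov" (degrees; the focal length in pixels is half the picture's height over the tangent of half this angle, whatever the lens; pixels are square), "cx", "cy" (the principal point, pixels), "k1" (the pictures are not rectified: a ray, as slopes to the right and down, at radius r is drawn at 1 + k1 r^2 times it, then the intrinsics apply), "R" (3x3) and "t" (3): a world point X has camera coordinates R X + t. Camera axes: x right, y down, z forward; pixel columns grow to the right and rows downward; lengths in m; the calibration is good to about 2 mm. A picture is of the moment at which its call begins. camera_params takes no time and is no camera call.
- job.sign_off(): hands the job in; it is judged then, once.
The state is a dict: "t": time; "joints": joint angles; "joint_vel": joint speeds; "tau": joint torques, N m; "eef_pos": TCP position; "tool_rot": TCP orientation; "contact_force": force on the tool from outside, world axes, zero at the start; "ft_torque": the same for the moment, N m; "opening": finger opening in m; "gripper_force": force on a finger pad.
Only numpy, scipy, OpenCV 4.12 (cv2) and the standard library are available. Lean on these libraries where they do the work, as an engineer would, in place of code of your own. Each camera call takes 0.05 s, during which the arm holds its last target. There are 200 camera calls.

### The job

Pull the tall beaker straight up off the snap-fit drying dock that grips it, and, still mouth down, press it onto the star-shaped sprung pad of the glass rinser until the pad is fully down for half a second. Then let it go, so that it is left standing mouth down on the risen pad; leave the short beaker snapped on the dock and do not disturb the jar and the star cutter.

Things in the scene. Friction and masses are not known exactly. Their poses are not given: they have to be found in the camera images.
- tall_beaker: White beaker 150 mm high, mouth down on one of the dock's plugs (which varies), 75 to 155 g. Origin: centre of the mouth's rim (underside); z up to its closed end. 66 mm wide up to 55 mm above the rim (lip 68); straight 56 mm wide from 70 mm up to the top: grip there. A bead inside the rim snaps under the dock's studs: 12 to 16 N upward frees it, past the studs in 20 mm, off the plug at 36.
- short_beaker: The same white beaker but 100 mm high, on the dock's other plug; to be left there. Origin: centre of the mouth's rim (underside), z up.
- dock: Grey plastic drying dock fixed to the table: a slab 110 mm (x) by 250 mm (y) by 20 mm high with two upright round plugs, 51 mm in diameter and 34 mm high, at y = -65 and +65 mm, each with four sprung steel studs. Origin: centre of the slab's underside, z up. The beakers' rims rest on the slab's top, 20 mm above the origin.
- rinser: Glass rinser fixed to the table: a low square steel drip box 150 by 150 by 32 mm, with the star pad above its middle. Origin: centre of its underside, z up.
- pad_top (a point): Centre of the top face of the rinser's black star-shaped sprung pad (eight arms, 104 mm across). 50 mm above the table at rest, 38 mm when fully down; it moves with the pad.
- rinser_pad (a joint): How far the rinser's pad is pressed down, in m: 0 at rest, 0.012 fully down. It takes about 4 N to start and 9 N to reach the bottom.
- jar: Amber glass jar with white lid, 72 mm in diameter, 100 mm high, standing beyond the dock and rinser. Bystander. Origin: centre of its underside.
- star_cutter: Steel six-pointed star cutter, 84 mm across, 30 mm high, lying on the table beyond the dock and rinser. Bystander. Origin: centre of its underside.

How it is judged:
On the way, in this order (a step that is already met when the one before it is completed fails the run):
1. the tall beaker has been pulled off its plug: its rim is more than 60 mm above the dock's underside, at least 40 mm above where it sat (z of tall_beaker in the frame of dock above 0.06 m), for 0.1 s.
2. the tall beaker, mouth down within 0.15 rad of upright and within 15 mm of the pad's centre, itself presses the rinser's pad fully down (at least 11 of its 12 mm) for half a second (value of joint rinser_pad above 0.011 m and contact force between tall_beaker and rinser above 4 N and horizontal distance between tall_beaker and pad_top below 0.015 m and angle between tall_beaker's own z axis and vertical below 0.15 rad), for 0.5 s.
At the end, for the whole second after the job is handed in: Tall beaker at rest, mouth down on the star pad, within 18 mm of its centre, upright within 0.08 rad; pad risen to within 3 mm of rest, rim within 4 mm of the pad's top; short beaker still on its plug (moved under 8 mm); jar and star cutter moved under 20 mm (value of joint rinser_pad below 0.003 m and horizontal distance between tall_beaker and pad_top below 0.018 m and z of tall_beaker in the frame of pad_top between -0.004 and 0.004 m and angle between tall_beaker's own z axis and vertical below 0.08 rad and linear speed of tall_beaker below 0.02 m/s and distance of short_beaker from where it was at the start of the episode below 0.008 m and distance of each of jar, star_cutter from where it was at the start of the episode below 0.02 m); the robot touches nothing.
It fails at once if the short beaker is pulled loose (moved more than 8 mm) (distance of short_beaker from where it was at the start of the episode above 0.008 m).
It fails at once if the jar or the star cutter is moved more than 20 mm (distance of any of jar, star_cutter from where it was at the start of the episode above 0.02 m).
It also fails if it takes over 45 s, if anything falls off the work surface, if the arm or the gripper's body presses on something with over 40 N, if the wrist force passes 120 N, or if a joint passes its speed limit or range.

## Working session

There is one attempt and no reset: what is moved stays moved. The work goes in short steps, Python scripts to look and compute and a tool call to move; the robot and the scene stay as the last step left them, time stands still between calls to the robot, and variables do not carry over. Pictures are saved under pics/ and viewed, at most 10 in all, crops included, and the job is handed in when it is done.

Besides the shell and the picture viewer there is one more tool, called after ">>>" by a JSON object that holds its "fn" and its "kwargs". drive_tool: Moves the arm, as the interface text tells. Its arguments: {"type":"object","properties":{"motion":{"type":"array","items":{"type":"array"}},"gripper":{"type":"number"},"squeeze":{"type":"number"}},"required":["motion"]}

```bash
mkdir -p pics; cat > h.py <<'E'
import numpy as np, cv2
from bench import robot, snapshot, camera_params, job
def ray(n,u,v):
    c=camera_params(n); f=192/np.tan(np.radians(c["vertical_fov"])/2)
    K=np.array([[f,0,c["cx"]],[0,f,c["cy"]],[0,0,1.]])
    p=cv2.undistortPoints(np.array([[[u,v]]],float),K,np.array([c["k1"],0,0,0,0.]))[0,0]
    R=np.array(c["R"]);t=np.array(c["t"])
    return -R.T@t, R.T@np.array([p[0],p[1],1])
def atz(n,u,v,z):
    o,d=ray(n,u,v); return o+d*(z-o[2])/d[2]
def proj(n,X):
    c=camera_params(n); f=192/np.tan(np.radians(c["vertical_fov"])/2)
    p=np.array(c["R"])@np.array(X)+np.array(c["t"]); s=p[:2]/p[2]; s=s*(1+c["k1"]*(s@s))
    return s*f+[c["cx"],c["cy"]]
def save(n,f):
    im=snapshot(n); cv2.imwrite(f,im[:,:,::-1]); return im
E
python3 - <<'E'
from h import *
a=save("scene","pics/s0.png");b=save("top","pics/t0.png")
for n in("scene","top"):
    o,_=ray(n,0,0);print(n,o,camera_params(n)["R"])
s=robot.get_state();print(s["t"],s["eef_pos"],s["tool_rot"])
E
```

```text
scene [1.26794355 0.5468647  0.8846496 ] [[-0.62738771  0.77845897 -0.01965433]
 [ 0.5578121   0.43166291 -0.70888136]
 [-0.54335102 -0.45570687 -0.70505384]]
top [0.46453041 0.01051471 0.89424148] [[-0.07065084 -0.99750049 -0.00111186]
 [-0.97511946  0.06930035 -0.21056946]
 [ 0.21012019 -0.01379272 -0.97757827]]
0.1 [ 0.22609743 -0.50116863  0.23864971] [-3.07020020e+00 -6.60474436e-01  3.98278296e-04]
```

View pics/s0.png

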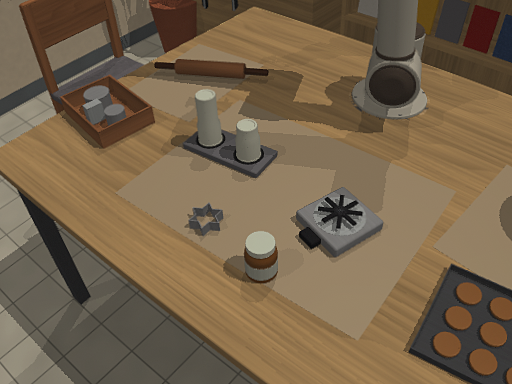

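View pics/t0.png

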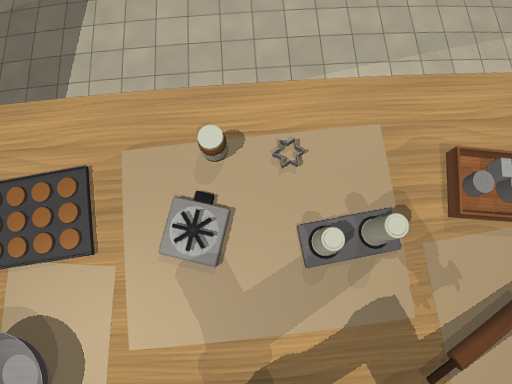

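The scene view shows the tall beaker on the dock's far (left) plug, with the short one beside it. In the top view the tall top is near (397,226), the short top near (333,239) and the pad near (194,230). I'll enlarge these.

```bash
python3 - <<'E'
from h import *
b=cv2.imread("pics/t0.png");s=cv2.imread("pics/s0.png")
r=lambda im,x,y,w,h:cv2.resize(im[y:y+h,x:x+w],None,fx=4,fy=4,interpolation=cv2.INTER_CUBIC)
# left: pad crop (155,185), middle: dock (290,200), bottom: scene dock (180,80)/(290,180)
A=np.hstack([r(b,155,185,80,75),r(b,295,198,120,75)])
B=np.hstack([r(s,295,183,90,75),r(s,180,85,110,75)])
cv2.imwrite("pics/c0.png",np.vstack([A,B])); print(A.shape,B.shape)
E
```

```text
(300, 800, 3) (300, 800, 3)
```

View pics/c0.png

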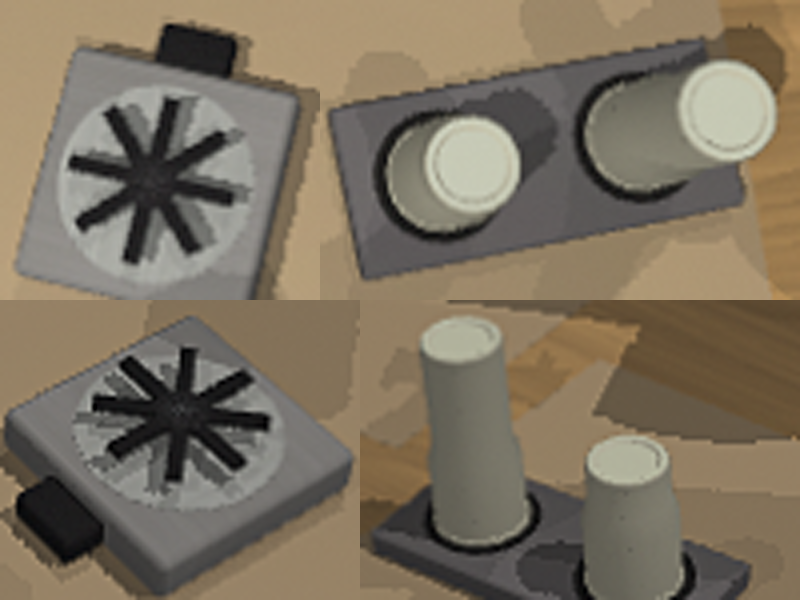

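Crop readings as full-picture pixels:
- **Top view:** pad (192.8,229.8), tall top (396.5,225.3), short top (332.9,238.4).
- **Scene view:** pad (339.9,211.1), tall top (204.8,94.6), short top (246.3,125.0).

```bash
python3 - <<'E'
from h import *
from scipy.spatial.transform import Rotation as Ro
for k,t,s,z in(("pad",(192.8,229.8),(339.9,211.1),.05),("tall",(396.5,225.3),(204.8,94.6),.17),("short",(332.9,238.4),(246.3,125.),.12)):
    print(k,atz("top",*t,z).round(4),atz("scene",*s,z).round(4))
# bystanders and dock
print("jar",atz("top",210,136,.1).round(3),"cutter",atz("top",290,153,.03).round(3))
a=atz("top",295+10/4,198+110/4,.02);b=atz("top",295+385/4,198+40/4,.02);print("dock edge",np.degrees(np.arctan2(*(b-a)[[1,0]])))
print(Ro.from_rotvec(robot.get_state()["tool_rot"]).as_matrix().round(3))
E
```

```text
pad [0.5593 0.1662 0.05  ] [0.5636 0.1708 0.05  ]
tall [ 0.524  -0.2857  0.17  ] [ 0.5278 -0.2824  0.17  ]
short [ 0.5101 -0.1574  0.12  ] [ 0.5134 -0.1543  0.12  ]
jar [0.779 0.108 0.1  ] cutter [ 0.744 -0.09   0.03 ]
dock edge -83.80788793802188
[[ 0.912  0.411 -0.   ]
 [ 0.411 -0.912  0.001]
 [-0.    -0.001 -1.   ]]
```

>>> {"fn": "drive_tool", "kwargs": {"motion": [[[5,-1,0],0],[[10,-2,0],0],[[16,-3.3,0],0],[[21,-4.3,0],0],[[26,-5.4,0],0],[[31,-6.4,0],0],[[36.3,-7.5,0],0],[[36.3,-7.5,0],0],[[36.3,-7.5,0],0]], "gripper": 0, "squeeze": 40}}

```text
t: 1.23
eef_pos: [0.526, -0.2837, 0.2388]
tool_rot: [-3.071, -0.662, 0.002]
contact_force: [-0.8, 0.0, -1.1]
opening: 0.0854
gripper_force: 0.0
```

```bash
python3 - <<'E'
from h import *
s=robot.get_state();print(s["t"],s["eef_pos"],s["joints"],s["contact_force"])
b=save("top","pics/t1.png")[:,:,::-1];a=save("scene","pics/s1.png")[:,:,::-1]
r=lambda im,x,y,w,h:cv2.resize(im[y:y+h,x:x+w],None,fx=3,fy=3,interpolation=cv2.INTER_CUBIC)
cv2.imwrite("pics/c1.png",np.hstack([r(b,290,100,130,190),r(a,150,0,130,190)]))
E
```

```text
1.225 [ 0.5260044  -0.28365121  0.23881471] [-4.94421331e-01  2.05273356e-01  3.07460888e-01  1.67400759e+00
 -2.93373387e-04  2.22272784e+00] [-0.76830995  0.0386816  -1.12850611]
```

View pics/c1.png

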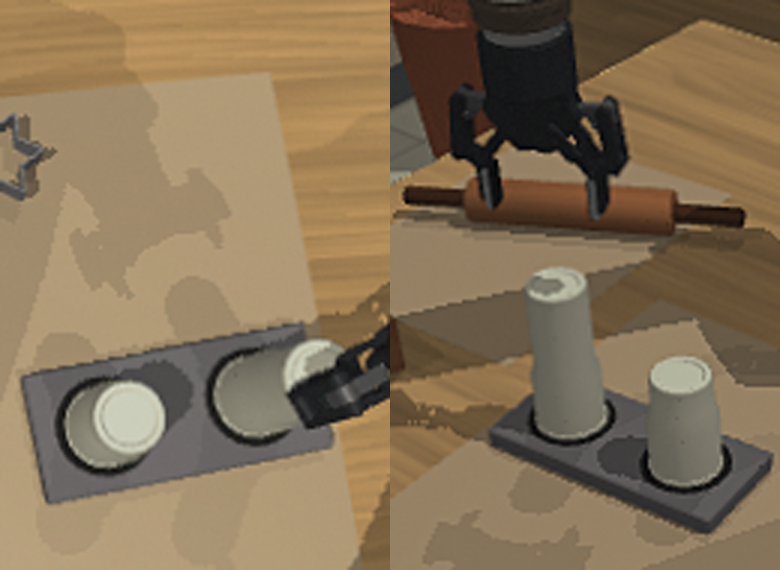

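The gripper is above the tall beaker, and nothing has been disturbed. I'll go down and grip.

>>> {"fn": "drive_tool", "kwargs": {"motion": [[[0,0,2],0],[[0,0,4.5],0],[[0,0,7],0],[[0,0,9],0],[[0,0,10.5],0],[[0,0,11],0],[[0,0,11],0]]}}

```text
t: 2.2
eef_pos: [0.5261, -0.284, 0.1296]
tool_rot: [3.071, 0.66, 0.0]
contact_force: [-0.2, -0.1, 0.1]
opening: 0.0854
gripper_force: 0.0
```

>>> {"fn": "drive_tool", "kwargs": {"motion": [[[0,0,0],0],[[0,0,0],0],[[0,0,0],0],[[0,0,0],0],[[0,0,0],0],[[0,0,0],0],[[0,0,0],0],[[0,0,0],0]], "gripper": 1, "squeeze": 50}}

```text
t: 3.2
eef_pos: [0.5266, -0.2839, 0.1303]
tool_rot: [3.07, 0.661, 0.002]
contact_force: [-0.3, -1.1, 5.3]
opening: 0.0551
gripper_force: 52.6
```

```bash
python3 - <<'E'
from h import *
b=save("top","pics/t2.png")[:,:,::-1];a=save("scene","pics/s2.png")[:,:,::-1]
r=lambda im,x,y,w,h:cv2.resize(im[y:y+h,x:x+w],None,fx=3,fy=3,interpolation=cv2.INTER_CUBIC)
cv2.imwrite("pics/c2.png",np.hstack([r(b,290,150,130,130),r(a,150,50,130,130)]))
E
```

```text
(no output)
```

View pics/c2.png

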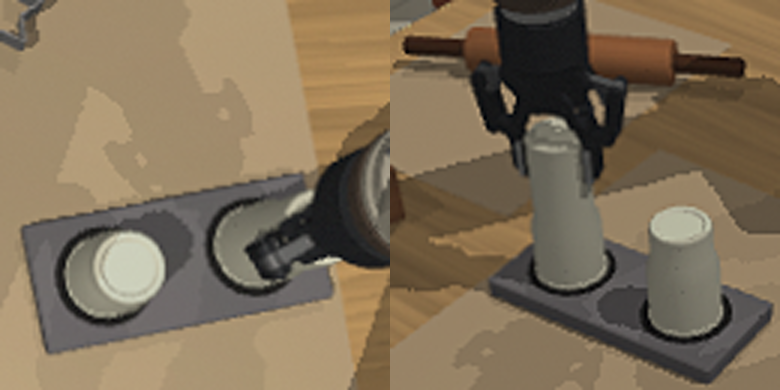

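The beaker is gripped squarely; the opening is 55 mm and side forces are small. Next I'll pull straight up with a firmer squeeze.

>>> {"fn": "drive_tool", "kwargs": {"motion": [[[0,0,0],0],[[0,0,0],0],[[0,0,-0.4],0],[[0,0,-0.8],0],[[0,0,-1.2],0],[[0,0,-1.7],0],[[0,0,-2.2],0],[[0,0,-2.8],0],[[0,0,-3.5],0],[[0,0,-4.3],0],[[0,0,-5.2],0],[[0,0,-6],0]], "squeeze": 80}}

```text
t: 4.8
eef_pos: [0.5263, -0.2837, 0.19]
tool_rot: [3.071, 0.661, 0.0]
contact_force: [0.4, 0.3, -0.3]
opening: 0.0546
gripper_force: 87.2
```

>>> {"fn": "drive_tool", "kwargs": {"motion": [[[0,0,-2],0],[[0,0,-4],0],[[0,0,-5],0],[[0,0,-5],0],[[0,0,-5],0]]}}

```text
t: 5.42
eef_pos: [0.5261, -0.2836, 0.2384]
tool_rot: [-3.071, -0.66, 0.001]
contact_force: [-0.1, 0.2, 0.3]
opening: 0.0548
gripper_force: 87.2
```

```bash
python3 - <<'E'
from h import *
b=save("top","pics/t3.png")[:,:,::-1];a=save("scene","pics/s3.png")[:,:,::-1]
r=lambda im,x,y,w,h:cv2.resize(im[y:y+h,x:x+w],None,fx=3,fy=3,interpolation=cv2.INTER_CUBIC)
cv2.imwrite("pics/c3.png",np.hstack([r(b,290,130,130,150),r(a,150,20,130,150)]))
print(robot.get_state()["joints"])
E
```

```text
[-4.94455153e-01  2.05319155e-01  3.06668829e-01  1.67344042e+00
 -1.77270615e-05  2.22333283e+00]
```

View pics/c3.png

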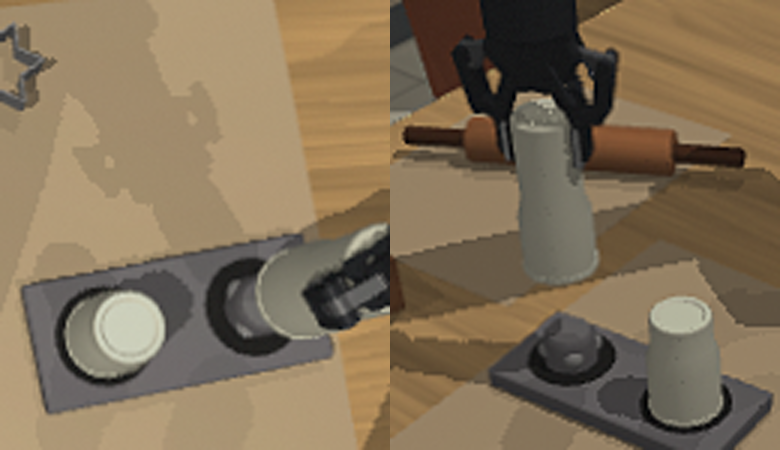

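The tall beaker hangs clear and upright, and the short one is still seated. I'll raise it further and carry it over to the pad.

>>> {"fn": "drive_tool", "kwargs": {"motion": [[[0,0,-3],0],[[0,0,-5],0],[[0.7,-1.2,-5],0],[[2.2,-4,-5],0],[[4.4,-8,-5],0],[[6.6,-12,-5],0],[[8.8,-16,-5],0],[[11,-20,-5],0],[[13.2,-24,-5],0],[[15.4,-28,-5],0],[[17.6,-32,-5],0],[[19.8,-36,-5],0]]}}

```text
t: 7.02
eef_pos: [0.5579, 0.128, 0.2878]
tool_rot: [-3.071, -0.661, 0.003]
contact_force: [1.5, -0.1, -1.2]
opening: 0.0548
gripper_force: 87.1
```

>>> {"fn": "drive_tool", "kwargs": {"motion": [[[1.2,-2.3,2],0],[[1.8,-3.4,5],0],[[2.04,-3.81,7],0],[[2.04,-3.81,8],0],[[2.04,-3.81,8],0],[[2.04,-3.81,8],0]]}}

```text
t: 7.78
eef_pos: [0.5617, 0.1689, 0.2101]
tool_rot: [-3.071, -0.66, -0.002]
contact_force: [0.6, 0.1, -0.6]
opening: 0.0548
gripper_force: 87.1
```

```bash
python3 - <<'E'
from h import *
s=robot.get_state();p=s["eef_pos"];print(p,s["joints"])
# expected pixels of beaker axis ends, rim & pad
rz=p[2]-.1296+.02;print("rim z",rz)
for n,q,z0 in(("top",(125,150),0),("scene",(285,110),0)):
    for nm,X in(("rim",(p[0],p[1],rz)),("top",(p[0],p[1],rz+.15)),("pad",(.5615,.1685,.05))):
        print(n,nm,proj(n,X).round(1),((proj(n,X)-q+.5)*3-.5).round(0))
b=save("top","pics/t4.png")[:,:,::-1];a=save("scene","pics/s4.png")[:,:,::-1]
r=lambda im,x,y,w,h:cv2.resize(im[y:y+h,x:x+w],None,fx=3,fy=3,interpolation=cv2.INTER_CUBIC)
cv2.imwrite("pics/c4.png",np.hstack([r(b,125,150,130,150),r(a,285,110,130,150)]))
E
```

```text
[0.56171032 0.16885671 0.21011478] [ 2.92027184e-01  1.65362837e-01  2.05803194e-01  1.61011507e+00
 -1.96408250e-05  3.01017084e+00]
rim z 0.10051477612061176
top rim [187.5 226.6] [189. 231.]
top top [171.4 218. ] [140. 205.]
top pad [191.8 229. ] [202. 238.]
scene rim [341.5 194.8] [170. 256.]
scene top [347.5 142.7] [189.  99.]
scene pad [339.5 210.1] [165. 301.]
```

View pics/c4.png

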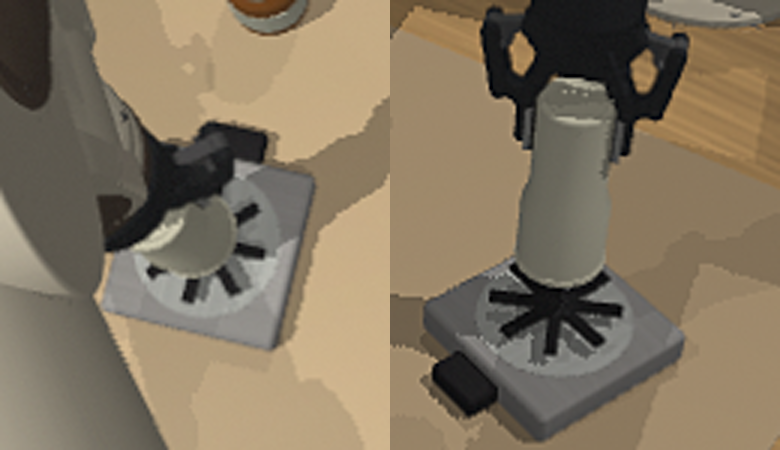

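The beaker is upright and centred over the pad; its rim sits where projected, and the rim is about 50 mm above the pad. Going down.

>>> {"fn": "drive_tool", "kwargs": {"motion": [[[0,0,1.5],0],[[0,0,3],0],[[0,0,4],0],[[0,0,4.7],0],[[0,0,5.2],0],[[0,0,5.6],0],[[0,0,6],0],[[0,0,6],0]]}}

```text
t: 8.88
eef_pos: [0.5616, 0.169, 0.15]
tool_rot: [-3.071, -0.661, -0.001]
contact_force: [-2.9, -0.9, 7.3]
opening: 0.0546
gripper_force: 87.5
```

>>> {"fn": "drive_tool", "kwargs": {"motion": [[[0,0,0.1],0],[[0,0,0.2],0],[[0,0,0.3],0],[[0,0,0.3],0]]}}

```text
t: 9.38
eef_pos: [0.5618, 0.1691, 0.1483]
tool_rot: [-3.071, -0.661, -0.003]
contact_force: [-4.1, -1.4, 12.9]
opening: 0.0548
gripper_force: 88.3
```

>>> {"fn": "drive_tool", "kwargs": {"motion": [[[0,0,0.1],0],[[0,0,0.2],0],[[0,0,0.2],0],[[0,0,0.2],0],[[0,0,0.2],0],[[0,0,0.2],0],[[0,0,0.2],0],[[0,0,0.2],0],[[0,0,0.2],0],[[0,0,0.2],0]]}}

```text
t: 10.62
eef_pos: [0.5621, 0.1692, 0.1482]
tool_rot: [-3.071, -0.661, -0.007]
contact_force: [-8.0, -1.8, 22.1]
opening: 0.0549
gripper_force: 89.2
```

```bash
python3 - <<'E'
from h import *
print(robot.get_state()["t"])
b=save("top","pics/t5.png")[:,:,::-1];a=save("scene","pics/s5.png")[:,:,::-1]
r=lambda im,x,y,w,h:cv2.resize(im[y:y+h,x:x+w],None,fx=3,fy=3,interpolation=cv2.INTER_CUBIC)
cv2.imwrite("pics/c5.png",np.hstack([r(b,125,150,130,150),r(a,285,110,130,150)]))
E
```

```text
10.625
```

View pics/c5.png

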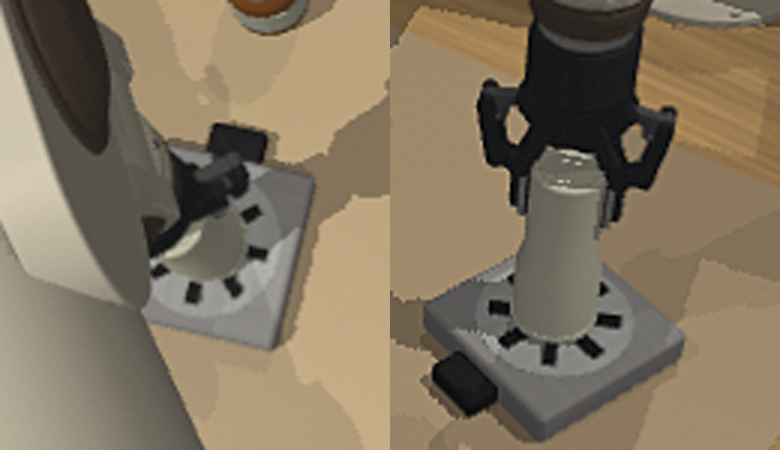

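The pad is at its hard stop: the height stayed at 0.148 while force rose from 13 to 22 N. It was held for over 1 s with the beaker centred. Now I'll let the pad rise, then release.

>>> {"fn": "drive_tool", "kwargs": {"motion": [[[0,0,-0.2],0],[[0,0,-0.5],0],[[0,0,-0.8],0],[[0,0,-1.1],0],[[0,0,-1.4],0],[[0,0,-1.4],0],[[0,0,-1.4],0]], "squeeze": 30}}

```text
t: 11.6
eef_pos: [0.5617, 0.169, 0.1582]
tool_rot: [3.071, 0.661, 0.0]
contact_force: [-1.0, -0.5, 2.4]
opening: 0.0546
gripper_force: 88.0
```

>>> {"fn": "drive_tool", "kwargs": {"motion": [[[0,0,0],0],[[0,0,0],0],[[0,0,0],0],[[0,0,0],0]], "gripper": 0.25}}

```text
t: 12.1
eef_pos: [0.5616, 0.169, 0.1581]
tool_rot: [3.071, 0.661, -0.0]
contact_force: [0.8, 0.4, -0.0]
opening: 0.0641
gripper_force: 0.0
```

>>> {"fn": "drive_tool", "kwargs": {"motion": [[[0,0,0],0],[[0,0,0],0],[[0,0,0],0],[[0,0,0],0],[[0,0,0],0]], "gripper": 0}}

```text
t: 12.72
eef_pos: [0.5616, 0.169, 0.1583]
tool_rot: [3.071, 0.661, -0.0]
contact_force: [0.3, 0.1, 0.6]
opening: 0.0855
gripper_force: 0.0
```

```bash
python3 - <<'E'
from h import *
a=save("scene","pics/s6.png")[:,:,::-1]
cv2.imwrite("pics/c6.png",cv2.resize(a[110:260,285:415],None,fx=3,fy=3,interpolation=cv2.INTER_CUBIC))
E
```

```text
(no output)
```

View pics/c6.png

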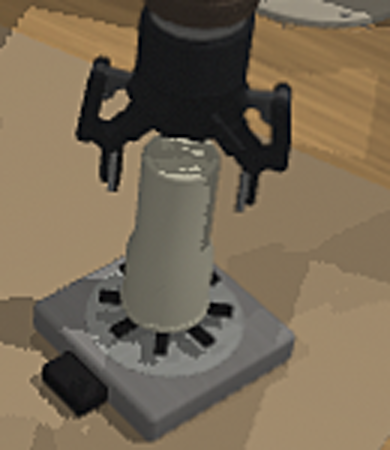

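The beaker stands upright and centred on the risen pad, with the fingers clear on both sides. Lifting away.

>>> {"fn": "drive_tool", "kwargs": {"motion": [[[0,0,-1.5],0],[[0,0,-4],0],[[0,0,-7],0],[[0,0,-10],0],[[0,0,-13],0],[[-4,0,-14],0],[[-8,0,-14],0],[[-12,0,-14],0],[[-12,0,-14],0],[[-12,0,-14],0]]}}

```text
t: 14.02
eef_pos: [0.4526, 0.1198, 0.2992]
tool_rot: [-3.071, -0.661, -0.003]
contact_force: [1.0, 0.5, 0.4]
opening: 0.0851
gripper_force: 0.0
```

```bash
python3 - <<'E'
from h import *
a=save("scene","pics/s7.png")[:,:,::-1];b=save("top","pics/t7.png")[:,:,::-1]
r=lambda im,x,y,w,h:cv2.resize(im[y:y+h,x:x+w],None,fx=2,fy=2,interpolation=cv2.INTER_CUBIC)
cv2.imwrite("pics/c7.png",np.hstack([r(a,180,60,220,240),r(b,130,90,180,240)]))
for n,q,o in(("scene",(180,60),0),("top",(130,90),440)):
    for z in(.05,.2): print(n,z,((proj(n,(.5615,.1685,z))-q)*2+[o,0]).round(0))
E
```

```text
scene 0.05 [319. 300.]
scene 0.2 [331. 203.]
top 0.05 [564. 278.]
top 0.2 [536. 263.]
```

View pics/c7.png

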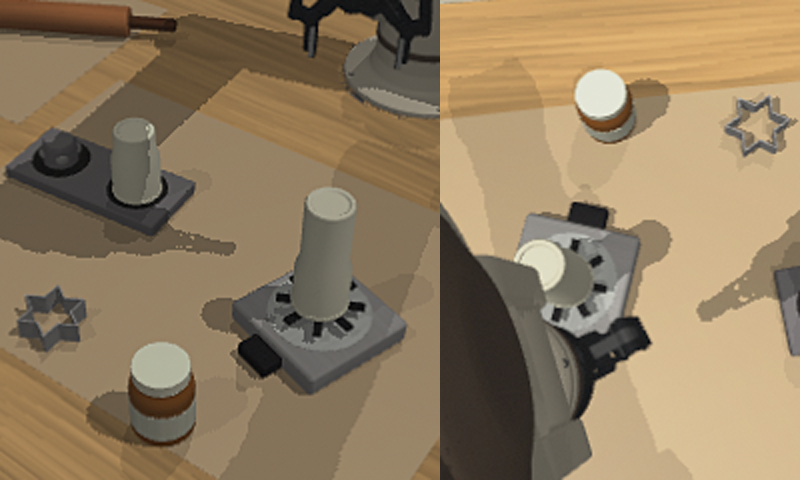

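The tall beaker's top is at (331,204), against an expected (331,203), so it is upright and centred. The short beaker, jar and cutter are where they were, and the arm is clear.

```bash
python3 -c "
from bench import job
print(job.sign_off())"
```

```text
the job is handed in; nothing more can be done
None
```

I pulled the tall beaker off the dock, pressed it onto the pad to its stop for over a second, and left it standing mouth down, centred on the risen pad; the short beaker, jar and star cutter look unmoved, and the job is handed in (no verdict was returned).

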